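# Press a label holder behind the lip of the reagent shelf and keep it home

## Task

One label clip on the front of the reagent shelf is empty. Lift the spare label holder out of its grooved desk stand and push it down, label facing out, behind the sprung lip of the empty clip until it is fully home against the rubber cushion; finish while still gripping it and holding it pressed home, so that I can tighten the thumb screws. Be gentle, the plastic cracks if it is forced, and leave the bottles and other things where they are.

Things in the scene. Friction and masses are not known exactly. Their poses are not given: they have to be found in the camera images.
- holder: spare label holder: upright white plastic plate 76 mm wide (its y), 5 mm thick (its x), 90 mm tall (z up), 30 to 60 g, its lowest 10 mm tapered to 1.8 mm as a lead-in. Origin: middle of its bottom edge. The paper label with bar code is on its -x side, near the top. At the start it stands in the stand's groove, bottom edge 10 mm above the desk, upright, with 0.8 mm of play
- holder_grip (a point): middle of the holder's grip bar along its top, 83 mm above its bottom edge; the bar is 10 mm thick (pinch it across this), 60 mm long, 14 mm high
- holder_foot (a point): middle of the holder's bottom edge
- holder_front (a point): point on the label side, 3 mm in front (-x) of the plate's mid plane, 60 mm above the bottom edge
- stand: heavy aluminium bar 46 x 60 x 36 mm that does not move, with a groove 6.6 mm wide and 26 mm deep along its top (its y); origin under its middle, on the desk
- clip: the empty black plastic label clip, fixed on the shelf front: x into the shelf, y along its front, z up. Origin in the mid plane of a seated holder, 30 mm above the desk. Back wall at x = +2.5 mm up to z = 34 mm, then sloping back 30 degrees; end cheeks at y = +-42 mm up to z = 23 mm. A holder's bottom edge is at z = 12 mm when it touches the cushion, 2 mm when fully home
- clip_mouth (a point): middle of the empty clip's mouth, 48 mm above the clip's origin (78 mm above the desk), straight above a seated holder's mid plane; the mouth is 20 mm wide front to back (11 mm in front of this point, 9 mm behind) and narrows as a funnel down to the lip's bead at z = 30 mm of the clip
- lip (a joint): opening of the empty clip's sprung front lip, rad: 0 at rest (gap of 2.2 mm to the back wall), about 0.07 with a holder behind it; the bead presses with 2 N at rest, 3 N open. It hinges along its lower edge and flares toward the robot at the top. Entering takes about 10 N of push or less
- cushion (a joint): compression of the rubber cushion on the empty clip's floor, m: 0 free, 0.010 at the stop; it pushes up with 3 N at first touch, 1 N more per mm, 13 N at the stop, and lifts the holder again if that is let go. With the lip's friction the push needed at the stop is 15 to 20 N, the contact forces on all sides then add up to 35 N; over 60 N in all it cracks
- shelf: low grey metal reagent shelf, fixed, 304 mm wide (y), 175 mm deep (+x away from the robot), deck 75 mm above the desk; origin on the desk below the middle of the row of clips. Three like clips at y = -100, 0, +100 mm, two hold fixed holders (tops 122 mm above the desk), the empty one is any of them. Dropper bottles stand on the deck more than 110 mm behind the clips
- dropper_1: loose dropper bottle, 33 mm across, 80 mm tall, on the shelf deck; leave it; origin under its middle
- dropper_4: loose dropper bottle like the first, on the shelf deck; leave it
- timer: round clockwork minute timer, 68 mm across, 47 mm high, on the desk; leave it; origin under its middle
- tally_counter: small round hand tally counter, 58 x 54 x 26 mm, on the desk; leave it; origin under its middle
- well_plate: clear flat plate of wells 112 x 79 x 7 mm on the desk to the left; leave it
- forceps: steel forceps 128 mm long lying on the desk; leave it
- cap_a: small tube cap, 16 mm across, 20 mm tall, on the desk in front of the centrifuge; leave it
- pen: marker pen 135 mm long lying on the desk in front of the centrifuge; leave it
Not all that is in view belongs to the job. Several things have the shape of the holder; the one meant has the colours described above.

How it is judged:
By the outcome, as a careful person would: the job done as asked, in the order asked, and still so for the second after the job is handed in, while the arm keeps its last pose, push and grip.
It also fails if it takes over 48 s, if anything falls off the work surface, if the arm or the gripper's body presses on something with over 40 N, if the wrist force passes 120 N, or if a joint passes its speed limit or range.

## Robot

A 7-joint arm with a two-finger parallel gripper is mounted at the origin on a cart in front of the work surface, level with it; the furniture and walls round the work are solid. World frame = base frame: x ahead of the robot, y to its left, z up, the work surface at z = 0. Lengths are in m, angles in rad, forces in N, time in s.
With the tool pointing down it reaches from about 0.425 to 0.925 m from the base axis. Payload 6.8 kg.
Tool frame: the origin (TCP) lies between the finger pads; the fingertips stand finger_overhang ahead of it and the grasp point (between the pads) lies 6 mm ahead of it (finger_overhang is the distance from the TCP to the fingertips, in m); z points along the fingers, y is the line along which they close (so a half turn about z gives the same grasp; the last joint's range is limited). The gripper opens to 85 mm and grips with 20 to 120 N. Pads are 22 mm wide; open, the fingers measure 114 mm over their backs; the gripper's body (76 mm by 85 mm) begins 54 mm behind the grasp point. The pads swing forward as they close: fully open they stand 13 mm farther back than shut.
Start: joints at [-1.42, 0.477, 0.022, 1.555, -0.011, 1.109, -0.083], TCP at [0.173, 0.653, 0.223] pointing down, gripper open.
Joint ranges: [-2.96, 2.96], [-0.34, 2.1], [-1.41, 1.46], [0.24, 2.44], [-1.37, 4.51], [0.17, 1.92], [-2.96, 2.96]. Speed limits (rad/s): [2.39, 2.39, 3.14, 3.14, 3.14, 3.14, 3.14].

## Interface

Orientations are given as a unit quaternion [w, x, y, z].
In Python, from station import * gives the robot as it stands.
- The arm moves only by the tool drive_tool, never from a script. Its argument "increments" is a list of rows, each an object of numbers: "claw": the finger opening in m, from 0 to 0.0854; "dx", "dy", "dz": the shift along the tool's x, y, z in m; "wx", "wy", "wz": the turn, a rotation vector about the tool's x, y, z in degrees. A call has 1 to 20 rows; each row shifts and turns the commanded pose from where the row before left it, along the tool's axes as they then stand; what a row does not reach is not made up. A row lasts 1/8 s, in which the tool goes at most 62.5 mm and 10.7 degrees, less where a joint would pass 70% of its speed; a pose out of reach is approached as far as the arm can. A call with a gripper value outside its range is refused whole. The fingers move at their own pace and stop on an object; "newtons" is the grip in N (left out, the last holds). Time passes only in rows, so rows that do not move let the fingers close. It gives the time, the measured TCP pose, the force, the opening and the grip force at its end, in the units of the state.
- get_obs(): the state, without advancing time (a new reading comes with each control period).
- read_camera(name): name is "scene" or "top" or "wrist"; returns (picture, depth): 420x560x3 uint8, red, green, blue; 420x560 float32, m along the optical axis (not along the pixel's ray), 0 where there is no reading.
- calibration(name): a dict with "intrinsics" (3x3 intrinsics, pixels), "R" (3x3) and "t" (3): a world point X has camera coordinates R X + t; the wrist camera has in their place "mount" (4x4, takes a point from camera to tool coordinates, whose origin is the TCP and whose axes are the flange's). Camera axes: x right, y down, z forward; pixel columns grow to the right and rows downward; lengths in m; the calibration is good to about 2 mm. A picture is of the moment at which its call begins: read the wrist's pose just before it. calibration takes no time and is no camera call.
- hand_in(): hands the job in; it is judged then, once.
The state is a dict: "t": time; "q": joint angles; "joint_vel": joint speeds; "joint_torque": joint torques, N m; "eef_pos": TCP position; "tool_rot": TCP orientation; "contact_force": force on the tool from outside, world axes, zero at the start; "torque": the same for the moment, N m; "gripper_width": opening from 0.0 (shut) to 1.0 (fully open); "grasp_force": force on a finger pad.
Only numpy, scipy, OpenCV 4.12 (cv2) and the standard library are available. Lean on these libraries where they do the work, as an engineer would, in place of code of your own. Each camera call takes 0.05 s, during which the arm holds its last target. There are 200 camera calls.

## Working session

There is one attempt and no reset: what is moved stays moved. The work goes in short steps, Python scripts to look and compute and a tool call to move; the robot and the scene stay as the last step left them, time stands still between calls to the robot, and variables do not carry over. Pictures are saved under pics/ and viewed, at most 10 in all, crops included, and the job is handed in when it is done.

Besides the shell and the picture viewer there is one more tool, called after ">>>" as name([rows], argument=value, ...), one row to a line, values as JSON. drive_tool: Moves the arm, as the interface text tells. Its arguments: {"type":"object","properties":{"increments":{"type":"array","items":{"type":"object","properties":{"claw":{"type":"number"},"dx":{"type":"number"},"dy":{"type":"number"},"dz":{"type":"number"},"wx":{"type":"number"},"wy":{"type":"number"},"wz":{"type":"number"}}}},"newtons":{"type":"number"}},"required":["increments"]}

```bash
ls; mkdir -p pics
cat > h.py <<'E'
from station import *
import numpy as np, cv2
from scipy.spatial.transform import Rotation as Ro
def cam(n):
    c=calibration(n)
    if 'R' in c: return np.array(c['intrinsics']),np.array(c['R']),np.array(c['t'])
    o=get_obs(); q=o['tool_rot']; Rt=Ro.from_quat([q[1],q[2],q[3],q[0]]).as_matrix()
    M=np.array(c['mount']); T=np.eye(4);T[:3,:3]=Rt;T[:3,3]=o['eef_pos']
    W=np.linalg.inv(T@M); return np.array(c['intrinsics']),W[:3,:3],W[:3,3]
def cloud(d,K,R,t):
    v,u=np.indices(d.shape); p=np.stack([(u-K[0,2])/K[0,0]*d,(v-K[1,2])/K[1,1]*d,d],-1)
    X=(p-t)@R; X[d<=0]=np.nan; return X
def shot(n):
    c=cam(n); im,d=read_camera(n); np.savez(f'pics/{n}.npz',im=im,d=d,K=c[0],R=c[1],t=c[2]); return im,d,c
def proj(X,K,R,t):
    p=K@(R@np.array(X)+t); return p[:2]/p[2]
def ray(uv,z,K,R,t):
    d=R.T@np.linalg.inv(K)@np.array([uv[0],uv[1],1]); o=-R.T@t; return o+d*(z-o[2])/d[2]
E
python3 - <<'E'
from h import *
for n in ['scene','top']:
    im,d,c=shot(n); cv2.imwrite(f'pics/{n}.png',im[...,::-1]); print(n,c[0],-c[1].T@c[2],c[1])
o=get_obs(); print(o['t'],o['eef_pos'],o['tool_rot'],{k:o[k] for k in o if 'over' in k}); 
import station; print([x for x in dir(station) if 'over' in x.lower()])
E
```

```text
pics
scene [[460.63616368   0.         279.01465854]
 [  0.         460.63616368 207.1919    ]
 [  0.           0.           1.        ]] [-0.0034467  -0.42545417  0.96845301] [[ 0.64307074 -0.76568607 -0.01359645]
 [-0.59296394 -0.48661564 -0.64155981]
 [ 0.48461716  0.42063054 -0.76695251]]
top [[413.46858215   0.         282.61702034]
 [  0.         413.46858215 206.20608833]
 [  0.           0.           1.        ]] [0.40357006 0.07569588 1.25577555] [[ 0.02108909 -0.99974183 -0.00845753]
 [-0.99293579 -0.01995605 -0.11696274]
 [ 0.11676377  0.01086442 -0.99310029]]
0.1 [0.1726382  0.65196198 0.22199669] [-4.03319642e-05  1.29041861e-01  9.91638779e-01 -8.53591400e-04] {}
['finger_overhang']
```

View pics/scene.png

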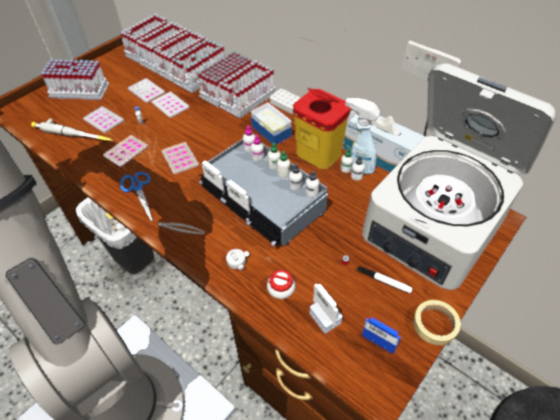

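View pics/top.png

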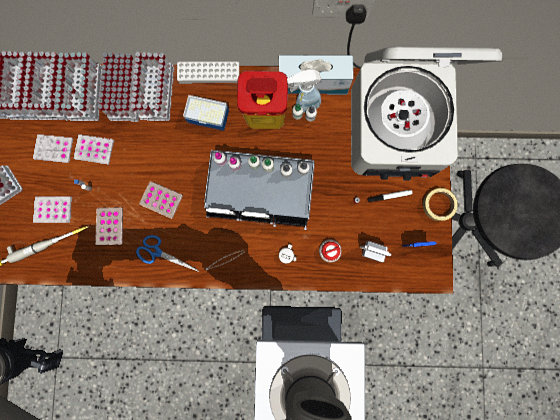

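The scene view shows the shelf with two white holders, at (212,172) and (238,193), and an empty clip at about (287,222). A white holder stands in an aluminium stand at (325,305). Things that could be mistaken for it are the blue block at (380,335) and the two fixed holders in the shelf. I'll check with a close crop.

Run:
```python
from h import *
z=np.load('pics/scene.npz'); im=z['im']
a=cv2.resize(im[275:355,295:405],None,fx=4,fy=4,interpolation=cv2.INTER_CUBIC)
b=cv2.resize(im[150:250,195:335],None,fx=4,fy=4,interpolation=cv2.INTER_CUBIC)[:,:]
o=np.zeros((320+280,560,3),np.uint8); o[:320,:440]=a; o[320:]=cv2.resize(b,(560,400))[:280]
cv2.imwrite('pics/crop1.png',o[...,::-1])
X=cloud(z['d'],z['K'],z['R'],z['t'])
for uv in [(318,288),(325,305),(330,325),(380,335),(212,165),(238,185),(281,215)]: print(uv,X[uv[1],uv[0]].round(3))
z=np.load('pics/top.npz');X=cloud(z['d'],z['K'],z['R'],z['t'])
for uv in [(376,246),(376,256),(420,244),(222,211),(255,214),(290,218),(258,185)]: print(uv,X[uv[1],uv[0]].round(3))
import station; print(station.finger_overhang)
```

```text
(318, 288) [ 0.426 -0.158  0.098]
(325, 305) [ 0.422 -0.183  0.058]
(330, 325) [ 0.403 -0.213  0.031]
(380, 335) [ 0.442 -0.312  0.052]
(212, 165) [0.56  0.303 0.076]
(238, 185) [0.55  0.197 0.076]
(281, 215) [0.546 0.045 0.073]
(376, 246) [ 0.435 -0.188  0.033]
(376, 256) [ 0.406 -0.188  0.033]
(420, 244) [ 0.442 -0.298  0.092]
(222, 211) [0.52  0.255 0.121]
(255, 214) [0.514 0.164 0.121]
(290, 218) [0.509 0.067 0.069]
(258, 185) [0.603 0.161 0.073]
0.025
```

View pics/crop1.png

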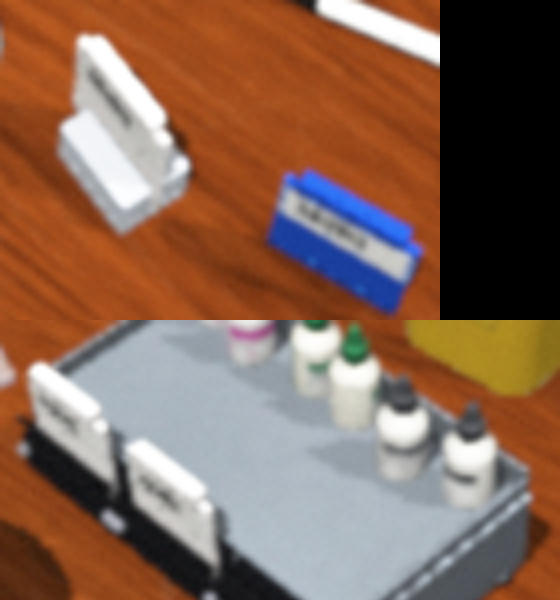

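The crop shows the white holder in the aluminium stand, around crop (120,110), with its label and bar code facing the robot. The blue block is a decoy. The left and middle clips are filled, so the empty one is the right clip. Next I'll fit poses.

```bash
cat >> h.py <<'E'
def rect(P):
    (c,s,a)=cv2.minAreaRect((P[:,:2]*1000).astype(np.float32)); 
    C=cv2.boxPoints((c,s,a)); e=[C[1]-C[0],C[2]-C[1]]; L=max(e,key=np.linalg.norm)
    y=np.degrees(np.arctan2(L[1],L[0]))%180-90
    return np.round(c,1),np.round(sorted(s),1),round(y,2),len(P),np.round(np.median(P[:,2])*1000,1)
def sel(X,lo,hi): 
    return X[np.all((X>lo)&(X<hi),-1)]
E
python3 - <<'E'
from h import *
for n in ['scene','top']:
    z=np.load(f'pics/{n}.npz');X=cloud(z['d'],z['K'],z['R'],z['t'])
    for nm,lo,hi in [('bar',(.37,-.26,.094),(.48,-.1,.106)),('hold',(.37,-.26,.05),(.48,-.1,.106)),('stand',(.37,-.26,.026),(.48,-.1,.042)),('L',(.48,.205,.115),(.56,.32,.13)),('M',(.48,.105,.115),(.56,.205,.13)),('deck',(.45,-.05,.068),(.75,.36,.082)),('Rclip',(.47,.01,.07),(.54,.12,.085))]:
        P=sel(X,lo,hi); print(n,nm,rect(P) if len(P)>4 else len(P))
E
```

```text
scene bar (array([ 423.6, -182.1]), array([11.2, 60.1]), np.float32(-15.69), 135, np.float64(98.9))
scene hold (array([ 423.6, -182.3]), array([11.2, 76.6]), np.float32(-15.69), 358, np.float64(87.2))
scene stand (array([ 423.2, -181.9]), array([46.4, 77.6]), np.float32(-16.27), 366, np.float64(34.7))
scene L (array([524.2, 262.4]), array([11.6, 61.1]), np.float32(-4.41), 79, np.float64(120.3))
scene M (array([515.1, 161.6]), array([10.8, 58.1]), np.float32(-5.47), 87, np.float64(120.7))
scene deck (array([593.9, 155.2]), array([192.5, 305.1]), np.float32(-4.94), 4395, np.float64(74.3))
scene Rclip (array([515.7,  65.1]), array([ 48.5, 109.9]), np.float32(-0.25), 420, np.float64(74.2))
top bar (array([ 421. , -179.5]), array([10.3, 59.3]), np.float32(-17.32), 81, np.float64(99.2))
top hold (array([ 421.3, -178.4]), array([10.3, 75. ]), np.float32(-17.16), 109, np.float64(97.8))
top stand (array([ 421. , -178.1]), array([45.6, 74. ]), np.float32(-16.95), 243, np.float64(35.0))
top L (array([521.3, 264.4]), array([10.1, 73.2]), np.float32(-4.89), 83, np.float64(120.8))
top M (array([512.9, 165.4]), array([10.1, 59.1]), np.float32(-4.12), 82, np.float64(121.1))
top deck (array([590.5, 159.1]), array([189.5, 303.8]), np.float32(-4.75), 5253, np.float64(74.6))
top Rclip (array([514.5,  65.9]), array([ 50.1, 106.9]), np.float32(-0.72), 435, np.float64(74.7))
```

```bash
cat >> h.py <<'E'
def sim(p,yaw,rows):
    # tool pointing down; yaw=world angle of tool y (deg)
    p=np.array(p,float)
    for dx,dy,dz,wz in rows:
        a=np.radians(yaw); y=np.array([np.cos(a),np.sin(a),0]); x=np.cross(y,[0,0,-1.])
        p=p+x*dx+y*dy+np.array([0,0,-dz]); yaw-=wz
    return p,yaw
E
python3 - <<'E'
from h import *
from scipy.optimize import fsolve
n=18; wz=91.5/n
f=lambda v: (sim((.1726,.652,.222),75.2,[(v[0],v[1],0,wz)]*n)[0]-np.array([.4225,-.1805,.222]))[:2]
v=fsolve(f,[-.05,-.01]); print(v,wz,np.hypot(*v), sim((.1726,.652,.222),75.2,[(v[0],v[1],0,wz)]*9))
print(calibration('wrist'))
E
```

```text
[-0.05190866 -0.014184  ] 5.083333333333333 0.053811663525452205 (array([0.47316689, 0.28846671, 0.222     ]), 29.45)
{'intrinsics': array([[325.31356767,   0.        , 283.73912883],
       [  0.        , 325.31356767, 211.77098902],
       [  0.        ,   0.        ,   1.        ]]), 'mount': array([[ 2.71075694e-04, -9.46035315e-01, -3.24063435e-01,
         8.45736593e-02],
       [ 9.99999963e-01,  2.61475979e-04,  7.31652234e-05,
         6.64146907e-04],
       [ 1.55179190e-05, -3.24063443e-01,  9.46035351e-01,
        -1.51576029e-01],
       [ 0.00000000e+00,  0.00000000e+00,  0.00000000e+00,
         1.00000000e+00]])}
```

>>> drive_tool([
  {"dx": -0.052, "dy": -0.014, "wz": 5.08},
  {"dx": -0.052, "dy": -0.014, "wz": 5.08},
  {"dx": -0.052, "dy": -0.014, "wz": 5.08},
  {"dx": -0.052, "dy": -0.014, "wz": 5.08},
  {"dx": -0.052, "dy": -0.014, "wz": 5.08},
  {"dx": -0.052, "dy": -0.014, "wz": 5.08},
  {"dx": -0.052, "dy": -0.014, "wz": 5.08},
  {"dx": -0.052, "dy": -0.014, "wz": 5.08},
  {"dx": -0.052, "dy": -0.014, "wz": 5.08},
  {"dx": -0.052, "dy": -0.014, "wz": 5.08},
  {"dx": -0.052, "dy": -0.014, "wz": 5.08},
  {"dx": -0.052, "dy": -0.014, "wz": 5.08},
  {"dx": -0.052, "dy": -0.014, "wz": 5.08},
  {"dx": -0.052, "dy": -0.014, "wz": 5.08},
  {"dx": -0.052, "dy": -0.014, "wz": 5.08},
  {"dx": -0.052, "dy": -0.014, "wz": 5.08},
  {"dx": -0.052, "dy": -0.014, "wz": 5.08},
  {"dx": -0.052, "dy": -0.014, "wz": 5.08},
  {},
  {},
])

```text
schema error: expected keys claw, dx, dy, dz, wx, wy, wz
```

>>> drive_tool([
  {"claw": 0.085, "dx": -0.052, "dy": -0.014, "dz": 0, "wx": 0, "wy": 0, "wz": 5.08},
  {"claw": 0.085, "dx": -0.052, "dy": -0.014, "dz": 0, "wx": 0, "wy": 0, "wz": 5.08},
  {"claw": 0.085, "dx": -0.052, "dy": -0.014, "dz": 0, "wx": 0, "wy": 0, "wz": 5.08},
  {"claw": 0.085, "dx": -0.052, "dy": -0.014, "dz": 0, "wx": 0, "wy": 0, "wz": 5.08},
  {"claw": 0.085, "dx": -0.052, "dy": -0.014, "dz": 0, "wx": 0, "wy": 0, "wz": 5.08},
  {"claw": 0.085, "dx": -0.052, "dy": -0.014, "dz": 0, "wx": 0, "wy": 0, "wz": 5.08},
  {"claw": 0.085, "dx": -0.052, "dy": -0.014, "dz": 0, "wx": 0, "wy": 0, "wz": 5.08},
  {"claw": 0.085, "dx": -0.052, "dy": -0.014, "dz": 0, "wx": 0, "wy": 0, "wz": 5.08},
  {"claw": 0.085, "dx": -0.052, "dy": -0.014, "dz": 0, "wx": 0, "wy": 0, "wz": 5.08},
  {"claw": 0.085, "dx": -0.052, "dy": -0.014, "dz": 0, "wx": 0, "wy": 0, "wz": 5.08},
  {"claw": 0.085, "dx": -0.052, "dy": -0.014, "dz": 0, "wx": 0, "wy": 0, "wz": 5.08},
  {"claw": 0.085, "dx": -0.052, "dy": -0.014, "dz": 0, "wx": 0, "wy": 0, "wz": 5.08},
  {"claw": 0.085, "dx": -0.052, "dy": -0.014, "dz": 0, "wx": 0, "wy": 0, "wz": 5.08},
  {"claw": 0.085, "dx": -0.052, "dy": -0.014, "dz": 0, "wx": 0, "wy": 0, "wz": 5.08},
  {"claw": 0.085, "dx": -0.052, "dy": -0.014, "dz": 0, "wx": 0, "wy": 0, "wz": 5.08},
  {"claw": 0.085, "dx": -0.052, "dy": -0.014, "dz": 0, "wx": 0, "wy": 0, "wz": 5.08},
  {"claw": 0.085, "dx": -0.052, "dy": -0.014, "dz": 0, "wx": 0, "wy": 0, "wz": 5.08},
  {"claw": 0.085, "dx": -0.052, "dy": -0.014, "dz": 0, "wx": 0, "wy": 0, "wz": 5.08},
  {"claw": 0.085, "dx": 0, "dy": 0, "dz": 0, "wx": 0, "wy": 0, "wz": 0},
])

```text
t: 2.48
eef_pos: [0.4235, -0.1834, 0.2229]
tool_rot: [-0.0, 0.803, 0.597, -0.0]
contact_force: [0.3, 0.2, -0.2]
gripper_width: 0.998
grasp_force: 0.0
```

```bash
cat >> h.py <<'E'
def pose():
    o=get_obs(); q=o['tool_rot']; Rt=Ro.from_quat([q[1],q[2],q[3],q[0]]).as_matrix()
    print('t',round(o['t'],2),'p',np.round(np.array(o['eef_pos'])*1000,1),'yawY',np.degrees(np.arctan2(Rt[1,1],Rt[0,1])).round(2),'zax',Rt[:,2].round(4),'F',np.round(o['contact_force'],1),'w',round(o['gripper_width'],3),'g',np.round(o['grasp_force'],1)); return o,Rt
E
python3 - <<'E'
from h import *
o,_=pose(); print(np.round(o['q'],3))
im,d,c=shot('wrist'); cv2.imwrite('pics/w1.png',im[...,::-1])
X=cloud(d,*c)
for nm,lo,hi in [('bar',(.36,-.26,.094),(.48,-.1,.106)),('plate',(.36,-.26,.06),(.48,-.1,.08)),('stand',(.37,-.26,.026),(.48,-.1,.042))]:
    P=sel(X,lo,hi); print(nm,rect(P) if len(P)>4 else len(P))
E
```

```text
t 2.48 p [ 423.5 -183.4  222.9] yawY -16.75 zax [-5.e-04 -1.e-04 -1.e+00] F [ 0.3  0.2 -0.2] w 0.998 g 0.0
[-0.388  0.13   0.733  2.082 -0.105  0.966  0.109]
bar (array([ 421. , -178.2]), array([ 9.5, 59.6]), np.float32(-16.62), 732, np.float64(100.3))
plate (array([ 431.5, -142.4]), array([0.5, 4.9]), np.float32(81.04), 19, np.float64(72.1))
stand (array([ 421.5, -177.3]), array([45.8, 73.3]), np.float32(-16.99), 1766, np.float64(36.4))
```

View pics/w1.png

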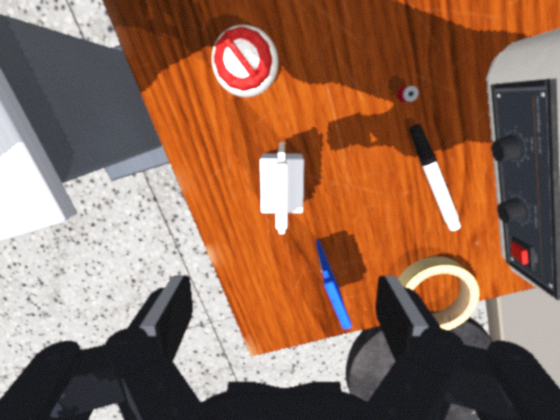

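The wrist view has the bar in line with the tool at pixel (282,188). The wrist and top cameras agree on the bar at about (421, −178.5) mm, yaw −16.7°. I'll descend now.

>>> drive_tool([
  {"claw": 0.085, "dx": 0.004, "dy": -0.004, "dz": 0.02, "wx": 0, "wy": 0, "wz": 0},
  {"claw": 0.06, "dx": 0, "dy": 0, "dz": 0.03, "wx": 0, "wy": 0, "wz": 0},
  {"claw": 0.04, "dx": 0, "dy": 0, "dz": 0.03, "wx": 0, "wy": 0, "wz": 0},
  {"claw": 0.04, "dx": 0, "dy": 0, "dz": 0.025, "wx": 0, "wy": 0, "wz": 0},
  {"claw": 0.04, "dx": 0, "dy": 0, "dz": 0.019, "wx": 0, "wy": 0, "wz": 0},
  {"claw": 0.03, "dx": 0, "dy": 0, "dz": 0, "wx": 0, "wy": 0, "wz": 0},
  {"claw": 0.03, "dx": 0, "dy": 0, "dz": 0, "wx": 0, "wy": 0, "wz": 0},
], newtons=20)

```text
t: 3.4
eef_pos: [0.4239, -0.1743, 0.0993]
tool_rot: [0.0, 0.8, 0.6, 0.0]
contact_force: [1.0, 0.8, 0.7]
gripper_width: 0.353
grasp_force: 0.0
```

Run:
```python
from h import *
o,Rt=pose()
im,d,c=shot('wrist'); cv2.imwrite('pics/w2.png',im[...,::-1])
X=cloud(d,*c)
for lo,hi in [((.36,-.26,.094),(.48,-.1,.106))]:
    P=sel(X,lo,hi); L=(P-np.array(o['eef_pos']))@Rt*1000; m=(L[:,0]>-40)&(L[:,0]<40)&(abs(L[:,1])<30)
    L=L[m]; print(len(L),L.min(0),L.max(0)); print(rect(P[m]))
```

```text
t 3.4 p [ 423.9 -174.3   99.3] yawY -16.19 zax [ 5.e-04  1.e-04 -1.e+00] F [1.  0.8 0.7] w 0.353 g 0.0
1934 [-34.56978885  -6.47886291  -3.20328796] [25.23352248  3.73251969  5.30950274]
(array([ 421.4, -178.4]), array([ 9.8, 59.8]), np.float32(-16.71), 1934, np.float64(100.3))
```

View pics/w2.png

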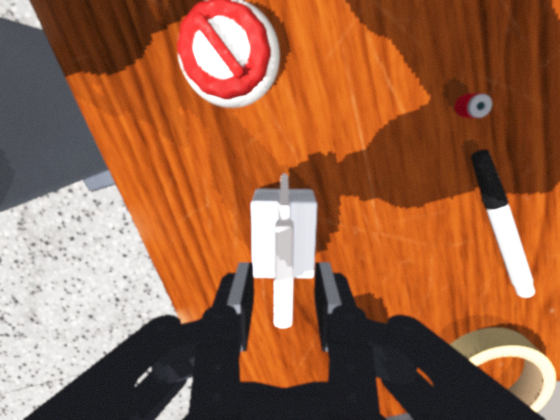

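Run:
```python
from h import *
for k in range(3):
    o,Rt=pose(); im,d,c=shot('wrist')
    X=cloud(d,*c); P=sel(X,(.36,-.26,.094),(.48,-.1,.106)); L=(P-np.array(o['eef_pos']))@Rt*1000; m=(L[:,0]>-40)&(L[:,0]<40)&(abs(L[:,1])<20)
    print(L[m].min(0),L[m].max(0),rect(P[m]))
L=(X-np.array(o['eef_pos']))@Rt*1000
for r in (280,295,310): print(r,[ (u,L[r,u].round(1)) for u in (246,252,276,280,284,288,292,316,322)])
```

```text
t 3.45 p [ 424.1 -174.5   99.6] yawY -16.2 zax [ 0.0012 -0.     -1.    ] F [-0.   0.2 -0.2] w 0.352 g 0.0
[-35.06162047  -6.45916242  -3.38004907] [25.38310671  3.70218865  5.35392599] (array([ 421.4, -178.7]), array([ 9.7, 60.4]), np.float32(-16.67), 1908, np.float64(100.3))
t 3.5 p [ 424.1 -174.6   99.6] yawY -16.22 zax [ 1.5e-03  1.0e-04 -1.0e+00] F [1.2 0.2 0.1] w 0.351 g 0.0
[-34.22213124  -6.47191209  -2.70449967] [25.46224412  3.67153635  5.62357461] (array([ 421.5, -178.4]), array([ 9.8, 59.7]), np.float32(-16.64), 1893, np.float64(100.3))
t 3.55 p [ 424.  -174.7   99.6] yawY -16.23 zax [ 1.6e-03  1.0e-04 -1.0e+00] F [-0.1 -0.5  0.5] w 0.353 g 0.0
[-34.40275866  -6.4728996   -2.68142965] [25.68116515  3.72181294  5.57538058] (array([ 421.5, -178.4]), array([ 9.8, 60.1]), np.float32(-16.7), 1911, np.float64(100.3))
280 [(246, array([ 12. , -17.1, -30.4])), (252, array([  3.2, -16.2, -15.6])), (276, array([-5.5, -5.1, -0.8])), (280, array([-5.3, -3. , -1.2])), (284, array([-5.8, -0.9, -0.4])), (288, array([-5.1,  1.2, -1.6])), (292, array([-6.2,  3.4,  0.3])), (316, array([  6. ,  13.8, -20.3])), (322, array([ 11.7,  15.3, -29.8]))]
295 [(246, array([ 10.8, -16.1, -39.7])), (252, array([ -4. , -16.2, -17.2])), (276, array([-14.7,  -5.2,  -0.8])), (280, array([-15. ,  -3.1,  -0.4])), (284, array([-14.2,  -0.9,  -1.6])), (288, array([-14.5,   1.2,  -1.1])), (292, array([-80.2,   6.4,  99.1])), (316, array([ -1. ,  13.9, -21.7])), (322, array([ 11.6,  14. , -40.9]))]
310 [(246, array([  4.7, -16.2, -41.1])), (252, array([-96.5, -29.9,  99.8])), (276, array([-24.1,  -5.3,  -1. ])), (280, array([-23.6,  -3.1,  -1.6])), (284, array([-23.4,  -0.9,  -1.9])), (288, array([-24.1,   1.3,  -1. ])), (292, array([-95.6,   6.5,  98.5])), (316, array([ -7.8,  13.9, -23.6])), (322, array([  6.6,  13.9, -43.6]))]
```

Measured in the same camera frame, the fingers are centred at tool y −1.15 and the bar at −1.4, so the bar is centred to within 0.3 mm. Next is a small shift along the bar, then a gentle close.

>>> drive_tool([
  {"claw": 0.03, "dx": -0.0045, "dy": 0, "dz": 0, "wx": 0, "wy": 0, "wz": 0.45},
  {"claw": 0.02, "dx": 0, "dy": 0, "dz": 0, "wx": 0, "wy": 0, "wz": 0},
  {"claw": 0.012, "dx": 0, "dy": 0, "dz": 0, "wx": 0, "wy": 0, "wz": 0},
  {"claw": 0.005, "dx": 0, "dy": 0, "dz": 0, "wx": 0, "wy": 0, "wz": 0},
  {"claw": 0.005, "dx": 0, "dy": 0, "dz": 0, "wx": 0, "wy": 0, "wz": 0},
  {"claw": 0.005, "dx": 0, "dy": 0, "dz": 0, "wx": 0, "wy": 0, "wz": 0},
], newtons=20)

```text
t: 4.35
eef_pos: [0.422, -0.1791, 0.0989]
tool_rot: [-0.0, 0.802, 0.597, -0.0]
contact_force: [1.2, 0.1, -0.5]
gripper_width: 0.06
grasp_force: 0.0
```

Run:
```python
from h import *
pose()
```

```text
t 4.35 p [ 422.  -179.1   98.9] yawY -16.71 zax [-1.e-04  1.e-04 -1.e+00] F [ 1.2  0.1 -0.5] w 0.06 g 0.0
```

Run:
```python
from h import *
im,d,c=shot('wrist'); s,d2,_=shot('scene')
a=cv2.resize(im[200:420,160:400],(480,440)); b=cv2.resize(s[230:340,260:370],(440,440),interpolation=cv2.INTER_CUBIC)[:, :320]
cv2.imwrite('pics/g1.png',np.hstack([a,b])[...,::-1]); pose()
```

```text
t 4.45 p [ 422.  -179.1   98.9] yawY -16.71 zax [-1.e-04  0.e+00 -1.e+00] F [ 1.   0.3 -1.2] w 0.057 g 0.0
```

View pics/g1.png

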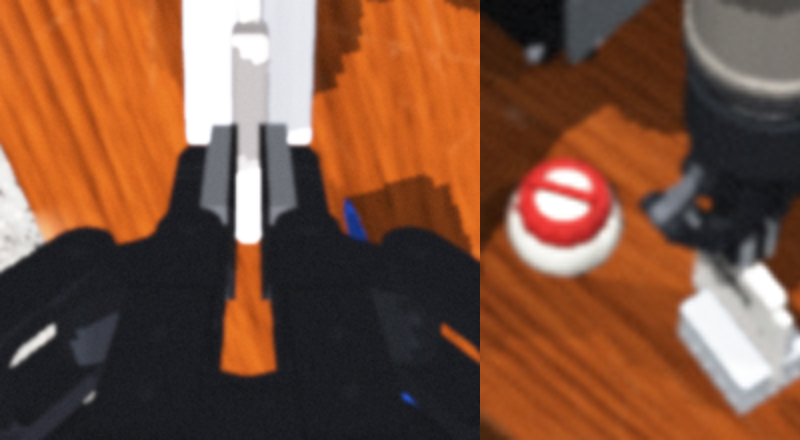

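The left half shows the bar between the pads, nearly touching (crop x 235–263). I'll close further with a lower claw value.

>>> drive_tool([
  {"claw": 0.0, "dx": 0, "dy": 0, "dz": 0, "wx": 0, "wy": 0, "wz": 0},
  {"claw": 0.0, "dx": 0, "dy": 0, "dz": 0, "wx": 0, "wy": 0, "wz": 0},
  {"claw": 0.0, "dx": 0, "dy": 0, "dz": 0, "wx": 0, "wy": 0, "wz": 0},
], newtons=20)

```text
t: 4.82
eef_pos: [0.422, -0.1791, 0.0989]
tool_rot: [-0.0, 0.802, 0.597, 0.0]
contact_force: [0.5, -0.2, 0.6]
gripper_width: -0.003
grasp_force: 0.0
```

Run:
```python
from h import *
o,Rt=pose()
im,d,c=shot('wrist');X=cloud(d,*c); L=(X-np.array(o['eef_pos']))@Rt*1000
m=(abs(L[...,1])<25)&(abs(L[...,0])<45)&(L[...,2]>-12)&(L[...,2]<8)&(im.min(-1)>170)
P=L[m]; print(P.min(0),P.max(0),np.median(P,0))
for r in (270,280,285): print(r,[(u,L[r,u].round(1)) for u in range(260,308,4)])
```

```text
t 4.83 p [ 422.  -179.1   98.9] yawY -16.72 zax [ 0.  0. -1.] F [ 0.5 -0.2  0.6] w -0.003 g 0.0
[ 4.9083363  -5.59450594 -3.12223371] [38.15639264  4.16550553  7.97456396] [20.06997139 -0.92159793 -1.31720053]
270 [(260, array([-34.9, -18.6,  62.7])), (264, array([-34.7, -15.6,  62.4])), (268, array([-34.9, -12.7,  62.7])), (272, array([ 12.2,  -6.3, -22. ])), (276, array([ 11.3,  -4.6, -20.5])), (280, array([ 11.7,  -2.7, -21.1])), (284, array([ 12. ,  -0.9, -21.7])), (288, array([ 11.5,   0.9, -20.9])), (292, array([ 11.5,   2.7, -20.9])), (296, array([ 11.9,   4.5, -21.6])), (300, array([-34.9,  11. ,  62.8])), (304, array([-34.6,  14. ,  62.3]))]
280 [(260, array([  7.6, -11.8, -22.8])), (264, array([  8. ,  -9.9, -23.6])), (268, array([  7.6,  -8.1, -22.9])), (272, array([ 11.4,  -6.1, -29.3])), (276, array([ 11.7,  -4.4, -29.9])), (280, array([ 11.4,  -2.7, -29.3])), (284, array([ 11.1,  -0.9, -28.9])), (288, array([ 12.1,   0.7, -30.5])), (292, array([ 11.6,   2.5, -29.6])), (296, array([ 12. ,   4.1, -30.3])), (300, array([  7.6,   6.3, -22.9])), (304, array([  7.8,   8. , -23.2]))]
285 [(260, array([  7.6, -11.5, -27.1])), (264, array([  8.4,  -9.6, -28.4])), (268, array([ 11.7,  -7.6, -33.8])), (272, array([ 12. ,  -5.9, -34.3])), (276, array([ 11.7,  -4.3, -33.8])), (280, array([ 11.9,  -2.6, -34.2])), (284, array([ 11.9,  -1. , -34.1])), (288, array([ 11.8,   0.7, -34. ])), (292, array([ 11.8,   2.4, -34. ])), (296, array([ 11.9,   4. , -34.1])), (300, array([  7.5,   6.1, -26.9])), (304, array([  7.2,   7.9, -26.4]))]
```

The gripper shut on nothing, and in depth the tips seem to sit about 15 mm above the bar. I'll check the tip height independently.

Run:
```python
from h import *
o,Rt=pose(); e=np.array(o['eef_pos'])
for n in ('wrist','scene'):
    im,d,c=shot(n); X=cloud(d,*c); L=(X-e)@Rt*1000
    v,u=np.indices(d.shape)
    m=(abs(L[...,0])<16)&(abs(L[...,1])<22)&(L[...,2]<30)&(L[...,2]>-60)&(im.max(-1)<150)
    P=np.c_[L[m],u[m],v[m]]; P=P[np.argsort(-P[:,2])]; print(n,len(P)); print(P[:200:14].round(1))
    for z in (-15,0,25): print(z,[proj(e+Rt@np.array([11,y,z])/1000,*c).round(0) for y in (-6,6)])
```

```text
t 4.88 p [ 422.  -179.1   98.9] yawY -16.72 zax [-0.  0. -1.] F [ 1.   0.6 -0.7] w 0.002 g 0.0
wrist 5033
[[ 11.1   1.  -12.3 288.  262. ]
 [ 11.3  -3.3 -13.7 279.  263. ]
 [ 11.7  -4.7 -14.5 276.  263. ]
 [ 11.6   2.3 -15.3 291.  264. ]
 [ 11.8  -5.6 -15.7 274.  264. ]
 [ 12.   -0.9 -16.1 284.  264. ]
 [ 12.3  -5.1 -16.5 275.  264. ]
 [  7.7   8.4 -16.7 304.  273. ]
 [  7.3  10.3 -17.1 308.  274. ]
 [  8.1   7.9 -17.5 303.  273. ]
 [  7.7  -8.4 -17.7 268.  274. ]
 [  7.8  -9.3 -17.9 266.  274. ]
 [  6.9   6.  -18.2 299.  276. ]
 [  7.6   9.3 -18.5 306.  275. ]
 [  7.8  10.2 -18.7 308.  275. ]]
-15 [array([273., 265.]), array([299., 265.])]
0 [array([274., 251.]), array([297., 251.])]
25 [array([275., 232.]), array([296., 232.])]
scene 154
[[  7.1   0.4  29.6 322.  299. ]
 [  2.6  -0.8  21.4 323.  299. ]
 [ -7.5  -3.2 -13.4 326.  295. ]
 [-11.5   1.1 -19.5 329.  294. ]
 [-10.9  -1.5 -25.2 328.  293. ]
 [ -8.   -9.9 -29.2 324.  293. ]
 [-10.9   5.3 -35.  331.  289. ]
 [ -7.9 -10.9 -42.4 324.  290. ]
 [ -8.3   5.8 -50.8 331.  284. ]
 [-14.4  11.  -54.6 335.  284. ]
 [-12.9  -3.3 -58.  329.  286. ]]
-15 [array([320., 289.]), array([324., 286.])]
0 [array([319., 292.]), array([324., 290.])]
25 [array([319., 298.]), array([323., 295.])]
```

Both views put the closed tips at tool z ≈ −12 mm. The fingers therefore sit 37 mm farther back from the reported TCP than stated, and I shut them above the bar without touching it. I'll go by the measurement: open and descend 37 mm.

>>> drive_tool([
  {"claw": 0.03, "dx": 0, "dy": 0, "dz": 0, "wx": 0, "wy": 0, "wz": 0},
  {"claw": 0.03, "dx": 0, "dy": 0, "dz": 0, "wx": 0, "wy": 0, "wz": 0},
  {"claw": 0.03, "dx": 0, "dy": 0, "dz": 0, "wx": 0, "wy": 0, "wz": 0},
  {"claw": 0.03, "dx": 0, "dy": 0, "dz": 0.01, "wx": 0, "wy": 0, "wz": 0},
  {"claw": 0.03, "dx": 0, "dy": 0, "dz": 0.01, "wx": 0, "wy": 0, "wz": 0},
  {"claw": 0.03, "dx": 0, "dy": 0, "dz": 0.01, "wx": 0, "wy": 0, "wz": 0},
  {"claw": 0.03, "dx": 0, "dy": 0, "dz": 0.007, "wx": 0, "wy": 0, "wz": 0},
  {"claw": 0.03, "dx": 0, "dy": 0, "dz": 0, "wx": 0, "wy": 0, "wz": 0},
], newtons=20)

```text
t: 5.98
eef_pos: [0.4215, -0.1791, 0.0612]
tool_rot: [-0.0, 0.802, 0.597, -0.001]
contact_force: [0.0, 0.7, -0.0]
gripper_width: 0.35
grasp_force: 0.0
```

>>> drive_tool([
  {"claw": 0.02, "dx": 0, "dy": 0, "dz": 0, "wx": 0, "wy": 0, "wz": 0},
  {"claw": 0.012, "dx": 0, "dy": 0, "dz": 0, "wx": 0, "wy": 0, "wz": 0},
  {"claw": 0.006, "dx": 0, "dy": 0, "dz": 0, "wx": 0, "wy": 0, "wz": 0},
  {"claw": 0.004, "dx": 0, "dy": 0, "dz": 0, "wx": 0, "wy": 0, "wz": 0},
  {"claw": 0.004, "dx": 0, "dy": 0, "dz": 0, "wx": 0, "wy": 0, "wz": 0},
], newtons=20)

```text
t: 6.6
eef_pos: [0.4224, -0.1792, 0.0622]
tool_rot: [0.0, 0.802, 0.597, 0.0]
contact_force: [-0.1, 0.6, 4.0]
gripper_width: 0.109
grasp_force: 22.5
```

Run:
```python
from h import *
o,Rt=pose()
im,d,c=shot('wrist'); X=cloud(d,*c); L=(X-np.array(o['eef_pos']))@Rt*1000
m=(abs(L[...,1])<25)&(abs(L[...,0])<50)&(L[...,2]>-48)&(L[...,2]<8)&(im.min(-1)>170)
P=L[m]; print(P.min(0),P.max(0),np.median(P,0)); cv2.imwrite('pics/g2.png',im[...,::-1])
```

```text
t 6.6 p [ 422.4 -179.2   62.2] yawY -16.72 zax [ 8.e-04 -1.e-04 -1.e+00] F [-0.1  0.6  4. ] w 0.109 g 22.5
[-29.77839266 -18.22819301 -40.36437669] [38.35294468 10.19642889  4.51716483] [  8.76878371  -1.36233451 -38.04223719]
```

The bar is gripped at 9.3 mm opening and 22 N, with the bar top at tool z −38 as planned. I'll firm the grip and lift straight up.

>>> drive_tool([
  {"claw": 0.0, "dx": 0, "dy": 0, "dz": 0, "wx": 0, "wy": 0, "wz": 0},
  {"claw": 0.0, "dx": 0, "dy": 0, "dz": 0, "wx": 0, "wy": 0, "wz": 0},
  {"claw": 0.0, "dx": 0, "dy": 0, "dz": -0.003, "wx": 0, "wy": 0, "wz": 0},
  {"claw": 0.0, "dx": 0, "dy": 0, "dz": -0.006, "wx": 0, "wy": 0, "wz": 0},
  {"claw": 0.0, "dx": 0, "dy": 0, "dz": -0.01, "wx": 0, "wy": 0, "wz": 0},
  {"claw": 0.0, "dx": 0, "dy": 0, "dz": -0.015, "wx": 0, "wy": 0, "wz": 0},
  {"claw": 0.0, "dx": 0, "dy": 0, "dz": -0.02, "wx": 0, "wy": 0, "wz": 0},
  {"claw": 0.0, "dx": 0, "dy": 0, "dz": -0.02, "wx": 0, "wy": 0, "wz": 0},
  {"claw": 0.0, "dx": 0, "dy": 0, "dz": -0.02, "wx": 0, "wy": 0, "wz": 0},
  {"claw": 0.0, "dx": 0, "dy": 0, "dz": 0, "wx": 0, "wy": 0, "wz": 0},
  {"claw": 0.0, "dx": 0, "dy": 0, "dz": 0, "wx": 0, "wy": 0, "wz": 0},
], newtons=45)

```text
t: 8.02
eef_pos: [0.4217, -0.1788, 0.1557]
tool_rot: [-0.0, 0.802, 0.597, 0.0]
contact_force: [-0.4, -0.4, -0.9]
gripper_width: 0.109
grasp_force: 46.4
```

Run:
```python
from h import *
o,Rt=pose(); print(np.round(o['q'],2))
im,d,c=shot('scene'); X=cloud(d,*c)
v,u=np.indices(d.shape)
# white holder points near tool
L=(X-np.array(o['eef_pos']))@Rt*1000
m=(abs(L[...,1])<20)&(abs(L[...,0])<45)&(L[...,2]>-45)&(L[...,2]<75)&(im.min(-1)>140)
P=L[m]; print(len(P),P.min(0),P.max(0))
pl=P[(P[:,2]>-15)&(P[:,2]<45)]; A=np.c_[pl[:,0],pl[:,2],np.ones(len(pl))]; k=np.linalg.lstsq(A,pl[:,1],rcond=None)[0]; print('front plane y=',k, 'tilt deg',np.degrees(k[:2]))
a=cv2.resize(im[215:335,250:390],None,fx=4,fy=4,interpolation=cv2.INTER_CUBIC); cv2.imwrite('pics/lift.png',a[...,::-1])
```

```text
t 8.03 p [ 421.7 -178.8  155.7] yawY -16.7 zax [-1.e-04  4.e-04 -1.e+00] F [-0.4 -0.4 -0.9] w 0.109 g 46.4
[-0.35  0.24  0.71  2.16 -0.22  0.81  0.21]
357 [-41.02949178  -5.71830503 -43.09332039] [34.66534242 12.79388231 54.7465334 ]
front plane y= [-0.00919611  0.01241239 -0.22123007] tilt deg [-0.52689801  0.71117735]
```

View pics/lift.png

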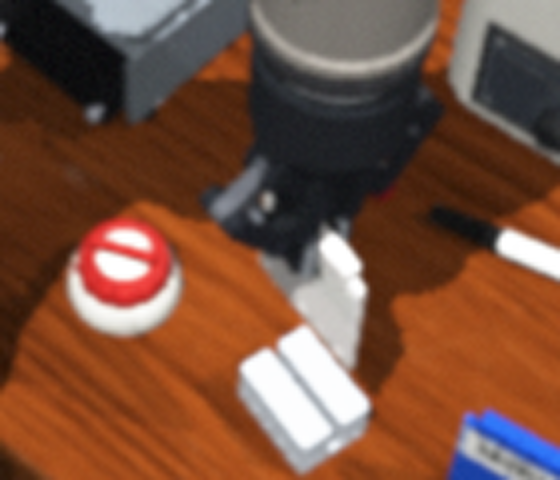

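The holder is lifted clear and the stand did not move. Next I'll go to a standoff in front of the right clip.

Run:
```python
from h import *
from scipy.optimize import fsolve
n=7; wz=-11.8/n
f=lambda v: (sim((.4217,-.1788,.1557),-16.7,[(v[0],v[1],0,wz)]*n)[0]-np.array([.460,.069,.1557]))[:2]
print(fsolve(f,[.04,.01]),wz)
```

```text
[ 0.03583783 -0.00178834] -1.6857142857142857
```

>>> drive_tool([
  {"claw": 0.0, "dx": 0.036, "dy": -0.002, "dz": 0, "wx": 0, "wy": 0, "wz": -1.7},
  {"claw": 0.0, "dx": 0.036, "dy": -0.002, "dz": 0, "wx": 0, "wy": 0, "wz": -1.7},
  {"claw": 0.0, "dx": 0.036, "dy": -0.002, "dz": 0, "wx": 0, "wy": 0, "wz": -1.7},
  {"claw": 0.0, "dx": 0.036, "dy": -0.002, "dz": 0, "wx": 0, "wy": 0, "wz": -1.7},
  {"claw": 0.0, "dx": 0.036, "dy": -0.002, "dz": 0, "wx": 0, "wy": 0, "wz": -1.7},
  {"claw": 0.0, "dx": 0.036, "dy": -0.002, "dz": 0, "wx": 0, "wy": 0, "wz": -1.7},
  {"claw": 0.0, "dx": 0.036, "dy": -0.002, "dz": 0, "wx": 0, "wy": 0, "wz": -1.7},
  {"claw": 0.0, "dx": 0, "dy": 0, "dz": 0, "wx": 0, "wy": 0, "wz": 0},
  {"claw": 0.0, "dx": 0, "dy": 0, "dz": 0, "wx": 0, "wy": 0, "wz": 0},
], newtons=45)

```text
t: 9.2
eef_pos: [0.4584, 0.0694, 0.1553]
tool_rot: [-0.0, 0.736, 0.677, -0.001]
contact_force: [0.2, -0.5, -1.1]
gripper_width: 0.106
grasp_force: 46.4
```

Run:
```python
from h import *
o,Rt=pose(); print(np.round(o['q'],2)); e=np.array(o['eef_pos'])
im,d,c=shot('wrist'); X=cloud(d,*c); cv2.imwrite('pics/w3.png',im[...,::-1])
L=(X-e)@Rt*1000
m=(abs(L[...,1])<20)&(abs(L[...,0])<45)&(L[...,2]>-41)&(L[...,2]<-30)&(im.min(-1)>150)
P=L[m]; print('bar in tool',P.min(0),P.max(0)); b=P[P[:,2]<-34]; print(rect(b))
for nm,lo,hi in [('L',(.49,.215,.115),(.56,.32,.13)),('M',(.49,.115,.115),(.56,.213,.13)),('deck',(.45,-.09,.068),(.65,.36,.080))]:
    P=sel(X,lo,hi); print(nm,rect(P) if len(P)>4 else len(P))
```

```text
t 9.2 p [458.4  69.4 155.3] yawY -4.85 zax [-0.0013 -0.001  -1.    ] F [ 0.2 -0.5 -1.1] w 0.106 g 46.4
[-0.76  0.24  0.56  2.14 -0.17  0.81 -0.19]
bar in tool [-29.67838425 -19.18013155 -40.49874013] [ 30.73337445   3.66920564 -30.00651145]
(array([  526.1, -7712.3]), array([22746.3, 60410.9]), np.float32(89.98), 2817, np.float64(-38092.9))
L 0
M (array([513. , 166.4]), array([10.6, 60. ]), np.float32(-4.74), 2661, np.float64(122.3))
deck (array([573.3, 107.1]), array([163., 194.]), np.float32(-2.93), 50835, np.float64(75.6))
```

View pics/w3.png

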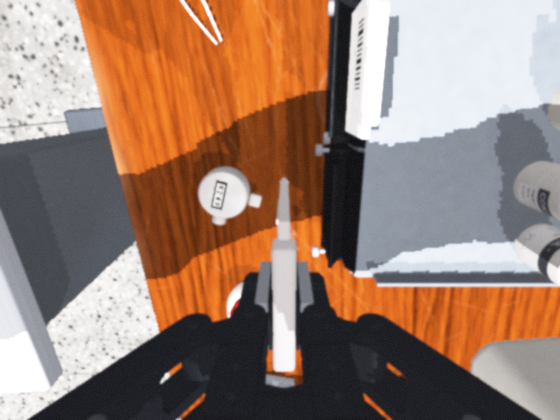

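Run:
```python
from h import *
z=np.load('pics/wrist.npz'); im,d=z['im'],z['d']; c=(z['K'],z['R'],z['t']); X=cloud(d,*c)
e=np.array([.4584,.0694,.1553]); a=np.radians(-4.8); Rc=np.array([[np.cos(a),-np.sin(a),0],[np.sin(a),np.cos(a),0],[0,0,1]])
C0=np.array([.5046,.0668,.030]); C=(X-C0)@Rc*1000
dark=im.max(-1)<70
m=dark&(abs(C[...,0])<30)&(abs(C[...,1])<60)&(C[...,2]>5)&(C[...,2]<60)
P=C[m]; print(len(P),np.percentile(P,[1,5,50,95,99],axis=0).round(1).tolist())
for y0 in range(-45,50,10):
    s=P[(abs(P[:,1]-y0)<3)]
    if len(s): s=s[np.argsort(s[:,0])]; print(y0,[tuple(np.round(s[abs(s[:,0]-x)<1.0][:,2].mean(),0) if (abs(s[:,0]-x)<1.0).any() else None for _ in [0])[0] for x in range(-16,20,2)])
# M holder in clip frame & bar in hand
Q=sel(C,(-30,60,85),(30,150,97)); print('M',rect(Q/1000),Q.min(0),Q.max(0))
oq=np.array([-0.0,0.736,0.677,-0.001]); Rt=Ro.from_quat([*oq[1:],oq[0]]).as_matrix(); L=(X-e)@Rt*1000
m=(abs(L[...,1])<9)&(abs(L[...,0])<45)&(L[...,2]>-40)&(L[...,2]<-36)&(im.min(-1)>140); print('hand',rect(L[m]/1000))
m=(abs(L[...,1])<9)&(L[...,0]>25)&(L[...,0]<45)&(L[...,2]>-30)&(L[...,2]<60)&(im.min(-1)>120); P=L[m]; print('shoulder',len(P),P.min(0),P.max(0),P.mean(0))
```

```text
4270 [[-13.2, -44.2, 7.1], [-12.0, -37.4, 14.1], [0.7, 11.6, 37.6], [8.3, 53.5, 50.4], [9.1, 57.3, 51.4]]
-45 [None, None, None, np.float64(17.0), None, None, None, None, np.float64(24.0), np.float64(27.0), np.float64(37.0), np.float64(40.0), np.float64(44.0), np.float64(45.0), None, None, None, None]
-35 [None, None, np.float64(47.0), np.float64(27.0), np.float64(42.0), np.float64(41.0), np.float64(39.0), np.float64(35.0), np.float64(32.0), np.float64(26.0), np.float64(37.0), np.float64(41.0), np.float64(44.0), np.float64(45.0), None, None, None, None]
-25 [None, np.float64(50.0), np.float64(47.0), np.float64(28.0), np.float64(45.0), np.float64(41.0), np.float64(38.0), np.float64(34.0), np.float64(31.0), np.float64(28.0), np.float64(37.0), np.float64(40.0), np.float64(44.0), np.float64(46.0), None, None, None, None]
-15 [None, np.float64(51.0), np.float64(49.0), np.float64(26.0), np.float64(44.0), np.float64(41.0), np.float64(37.0), np.float64(34.0), np.float64(32.0), np.float64(27.0), np.float64(37.0), np.float64(41.0), np.float64(44.0), np.float64(45.0), None, None, None, None]
-5
[... 1272 characters left out ...]
.0), np.float64(44.0), np.float64(46.0), None, None, None, None]
45 [None, None, None, np.float64(21.0), np.float64(24.0), np.float64(24.0), np.float64(24.0), np.float64(24.0), np.float64(24.0), np.float64(28.0), np.float64(37.0), np.float64(40.0), np.float64(44.0), np.float64(46.0), None, None, None, None]
M (array([  0., 100.]), array([10.6, 60. ]), np.float32(0.06), 2661, np.float64(92.3)) [-5.27004444 69.98564792 85.01287354] [  5.32004806 129.95967619  94.82675773]
hand (array([ 0.5, -0.9]), array([ 9.5, 60.4]), np.float32(-89.64), 2765, np.float64(-38.1))
shoulder 729 [ 28.18098145  -5.63707001 -29.99898204] [38.61754505  3.88611674 49.72332343] [ 36.02180325  -1.0326059  -10.94464263]
```

The clip profile matches the description: back wall slope at x = 4, z = 37, lip flare at x = −13, M seated exactly +100 mm away. The holder hangs square in the hand. Now I'll move over the mouth.

>>> drive_tool([
  {"claw": 0.0, "dx": 0, "dy": 0.012, "dz": 0, "wx": 0, "wy": 0, "wz": -0.4},
  {"claw": 0.0, "dx": 0, "dy": 0.015, "dz": 0, "wx": 0, "wy": 0, "wz": 0},
  {"claw": 0.0, "dx": 0.0008, "dy": 0.012, "dz": 0, "wx": 0, "wy": 0, "wz": 0},
  {"claw": 0.0, "dx": 0, "dy": 0.0078, "dz": 0, "wx": 0, "wy": 0, "wz": 0},
  {"claw": 0.0, "dx": 0, "dy": 0, "dz": 0, "wx": 0, "wy": 0, "wz": 0},
  {"claw": 0.0, "dx": 0, "dy": 0, "dz": 0, "wx": 0, "wy": 0, "wz": 0},
], newtons=45)

```text
t: 10.0
eef_pos: [0.5052, 0.0671, 0.1557]
tool_rot: [-0.0, 0.734, 0.679, -0.0]
contact_force: [0.2, 0.2, -0.4]
gripper_width: 0.11
grasp_force: 46.4
```

```bash
cat > m.py <<'E'
from h import *
o,Rt=pose(); e=np.array(o['eef_pos']); im,d,c=shot('wrist'); X=cloud(d,*c)
a=np.radians(-4.8); Rc=np.array([[np.cos(a),-np.sin(a),0],[np.sin(a),np.cos(a),0],[0,0,1]]); C0=np.array([.5046,.0668,.030])
C=(X-C0)@Rc*1000; L=(X-e)@Rt*1000; w=im.min(-1)>140
m=w&(abs(L[...,1])<9)&(abs(L[...,0])<45)&(L[...,2]>-40)&(L[...,2]<-36); P=C[m]; print('bar in clip',rect(P/1000),'foot z',P[:,2].mean()-90)
Q=sel(C,(-30,60,85),(30,150,97)); print('M',rect(Q/1000) if len(Q)>9 else 0)
m=w&(abs(L[...,1])<9)&(L[...,0]>33)&(L[...,0]<45)&(L[...,2]>-25)&(L[...,2]<60); P=C[m]
if len(P)>30:
    for lo in range(int(P[:,2].min()),int(P[:,2].max()),12):
        s=P[(P[:,2]>=lo)&(P[:,2]<lo+12)]
        if len(s)>10: print('edge z',lo+6,'x',s[:,0].min().round(1),s[:,0].max().round(1),'y',s[:,1].mean().round(1),len(s))
E
python3 m.py
```

```text
t 10.0 p [505.2  67.1 155.7] yawY -4.42 zax [-7.e-04 -1.e-04 -1.e+00] F [ 0.2  0.2 -0.4] w 0.11 g 46.4
bar in clip (array([-0.5,  0.9]), array([ 9.9, 60.3]), np.float32(0.06), 2769, np.float64(163.8)) foot z 73.7782504341885
M (array([ 0.3, 99.8]), array([ 9.7, 59.5]), np.float32(-0.02), 2303, np.float64(92.3))
edge z 82 x -2.2 1.4 y 38.4 27
edge z 94 x -2.8 1.4 y 38.5 35
edge z 106 x -2.6 1.3 y 38.5 47
edge z 118 x -2.9 1.6 y 38.5 55
edge z 130 x -3.2 1.5 y 38.5 77
edge z 142 x -3.4 1.4 y 38.3 101
edge z 154 x -3.8 1.3 y 38.0 36
```

Aligned: bar at x −0.5, y 0.9, yaw 0.06° in the clip frame, with M at 0.3 as reference. I'll descend to just above the bead.

>>> drive_tool([
  {"claw": 0.0, "dx": -0.0005, "dy": 0.0004, "dz": 0.008, "wx": 0, "wy": 0, "wz": 0},
  {"claw": 0.0, "dx": 0, "dy": 0, "dz": 0.01, "wx": 0, "wy": 0, "wz": 0},
  {"claw": 0.0, "dx": 0, "dy": 0, "dz": 0.01, "wx": 0, "wy": 0, "wz": 0},
  {"claw": 0.0, "dx": 0, "dy": 0, "dz": 0.006, "wx": 0, "wy": 0, "wz": 0},
  {"claw": 0.0, "dx": 0, "dy": 0, "dz": 0.003, "wx": 0, "wy": 0, "wz": 0},
  {"claw": 0.0, "dx": 0, "dy": 0, "dz": 0, "wx": 0, "wy": 0, "wz": 0},
], newtons=45)

```text
t: 10.8
eef_pos: [0.506, 0.0666, 0.1187]
tool_rot: [-0.0, 0.734, 0.679, -0.0]
contact_force: [-0.8, 0.1, -0.4]
gripper_width: 0.108
grasp_force: 46.4
```

```bash
python3 m.py
```

```text
t 10.8 p [506.   66.6 118.7] yawY -4.42 zax [-3.e-04 -2.e-04 -1.e+00] F [-0.8  0.1 -0.4] w 0.108 g 46.4
bar in clip (array([0.3, 0.5]), array([ 9.9, 60.1]), np.float32(0.11), 2771, np.float64(126.8)) foot z 36.78213642920693
M (array([ 0.2, 95.9]), array([ 9.9, 52.1]), np.float32(-0.2), 3187, np.float64(92.3))
edge z 45 x -2.0 2.3 y 38.0 26
edge z 57 x -1.9 2.2 y 38.0 39
edge z 69 x -1.8 2.1 y 38.0 45
edge z 81 x -2.1 2.4 y 38.0 57
edge z 93 x -2.4 2.4 y 38.0 80
edge z 105 x -2.6 2.2 y 37.8 97
edge z 117 x -3.0 2.1 y 37.6 38
```

>>> drive_tool([
  {"claw": 0.0, "dx": 0, "dy": -0.0004, "dz": 0.002, "wx": 0, "wy": 0, "wz": 0},
  {"claw": 0.0, "dx": 0, "dy": 0, "dz": 0.002, "wx": 0, "wy": 0, "wz": 0},
  {"claw": 0.0, "dx": 0, "dy": 0, "dz": 0.002, "wx": 0, "wy": 0, "wz": 0},
  {"claw": 0.0, "dx": 0, "dy": 0, "dz": 0.001, "wx": 0, "wy": 0, "wz": 0},
], newtons=45)

```text
t: 11.35
eef_pos: [0.5062, 0.0667, 0.112]
tool_rot: [0.0, 0.734, 0.679, 0.0]
contact_force: [1.7, -0.1, 0.1]
gripper_width: 0.107
grasp_force: 46.5
```

>>> drive_tool([
  {"claw": 0.0, "dx": 0, "dy": 0, "dz": 0.001, "wx": 0, "wy": 0, "wz": 0},
  {"claw": 0.0, "dx": 0, "dy": 0, "dz": 0.001, "wx": 0, "wy": 0, "wz": 0},
  {"claw": 0.0, "dx": 0, "dy": 0, "dz": 0.001, "wx": 0, "wy": 0, "wz": 0},
], newtons=45)

```text
t: 11.72
eef_pos: [0.5059, 0.0667, 0.109]
tool_rot: [0.0, 0.734, 0.679, 0.0]
contact_force: [0.6, -0.1, 3.1]
gripper_width: 0.104
grasp_force: 46.8
```

>>> drive_tool([
  {"claw": 0.0, "dx": 0, "dy": 0, "dz": 0.0015, "wx": 0, "wy": 0, "wz": 0},
  {"claw": 0.0, "dx": 0, "dy": 0, "dz": 0.0015, "wx": 0, "wy": 0, "wz": 0},
  {"claw": 0.0, "dx": 0, "dy": 0, "dz": 0.0015, "wx": 0, "wy": 0, "wz": 0},
], newtons=45)

```text
t: 12.1
eef_pos: [0.5056, 0.0667, 0.1043]
tool_rot: [-0.0, 0.734, 0.679, -0.0]
contact_force: [0.4, 0.5, 3.0]
gripper_width: 0.112
grasp_force: 46.9
```

>>> drive_tool([
  {"claw": 0.0, "dx": 0, "dy": 0, "dz": 0.0015, "wx": 0, "wy": 0, "wz": 0},
  {"claw": 0.0, "dx": 0, "dy": 0, "dz": 0.0015, "wx": 0, "wy": 0, "wz": 0},
  {"claw": 0.0, "dx": 0, "dy": 0, "dz": 0.0015, "wx": 0, "wy": 0, "wz": 0},
], newtons=45)

```text
t: 12.48
eef_pos: [0.5056, 0.0667, 0.0997]
tool_rot: [-0.0, 0.734, 0.679, -0.0]
contact_force: [0.7, 0.0, 2.3]
gripper_width: 0.111
grasp_force: 46.7
```

```bash
python3 m.py
```

```text
t 12.47 p [505.6  66.7  99.7] yawY -4.42 zax [-2.e-04 -1.e-04 -1.e+00] F [0.7 0.  2.3] w 0.111 g 46.7
bar in clip (array([-0.1,  0.5]), array([ 9.8, 60.1]), np.float32(0.08), 2785, np.float64(107.8)) foot z 17.750469991649695
M (array([ 0.2, 93.7]), array([10. , 47.7]), np.float32(0.01), 3726, np.float64(92.3))
edge z 25 x -1.8 1.8 y 37.8 22
edge z 37 x -1.8 2.4 y 38.1 36
edge z 49 x -2.2 2.2 y 38.1 48
edge z 61 x -2.1 2.1 y 38.1 54
edge z 73 x -2.5 1.9 y 38.0 77
edge z 85 x -2.8 2.2 y 38.0 97
edge z 97 x -3.0 2.1 y 37.7 45
```

The holder is past the lip at about 3 N, with the foot at z ≈ 17.5. Next is the cushion.

>>> drive_tool([
  {"claw": 0.0, "dx": 0, "dy": 0, "dz": 0.0015, "wx": 0, "wy": 0, "wz": 0},
  {"claw": 0.0, "dx": 0, "dy": 0, "dz": 0.0015, "wx": 0, "wy": 0, "wz": 0},
  {"claw": 0.0, "dx": 0, "dy": 0, "dz": 0.0015, "wx": 0, "wy": 0, "wz": 0},
  {"claw": 0.0, "dx": 0, "dy": 0, "dz": 0.0015, "wx": 0, "wy": 0, "wz": 0},
  {"claw": 0.0, "dx": 0, "dy": 0, "dz": 0.001, "wx": 0, "wy": 0, "wz": 0},
], newtons=55)

```text
t: 13.15
eef_pos: [0.5058, 0.0667, 0.0931]
tool_rot: [-0.0, 0.734, 0.679, 0.0]
contact_force: [0.0, 0.1, 7.4]
gripper_width: 0.11
grasp_force: 55.7
```

>>> drive_tool([
  {"claw": 0.0, "dx": 0, "dy": 0, "dz": 0.001, "wx": 0, "wy": 0, "wz": 0},
  {"claw": 0.0, "dx": 0, "dy": 0, "dz": 0.001, "wx": 0, "wy": 0, "wz": 0},
  {"claw": 0.0, "dx": 0, "dy": 0, "dz": 0.001, "wx": 0, "wy": 0, "wz": 0},
], newtons=55)

```text
t: 13.52
eef_pos: [0.506, 0.0667, 0.0905]
tool_rot: [-0.0, 0.734, 0.679, 0.0]
contact_force: [-1.8, -0.0, 10.5]
gripper_width: 0.108
grasp_force: 56.2
```

>>> drive_tool([
  {"claw": 0.0, "dx": 0, "dy": 0, "dz": 0.001, "wx": 0, "wy": 0, "wz": 0},
  {"claw": 0.0, "dx": 0, "dy": 0, "dz": 0.001, "wx": 0, "wy": 0, "wz": 0},
  {"claw": 0.0, "dx": 0, "dy": 0, "dz": 0.001, "wx": 0, "wy": 0, "wz": 0},
], newtons=55)

```text
t: 13.9
eef_pos: [0.506, 0.0668, 0.0878]
tool_rot: [-0.0, 0.734, 0.679, 0.0]
contact_force: [-3.5, -0.3, 13.6]
gripper_width: 0.102
grasp_force: 56.8
```

```bash
python3 m.py
```

```text
t 13.9 p [506.   66.8  87.8] yawY -4.44 zax [ 4.e-04  9.e-04 -1.e+00] F [-3.5 -0.3 13.6] w 0.102 g 56.8
bar in clip (array([0.3, 0.5]), array([ 9.8, 60.4]), np.float32(-0.02), 2800, np.float64(95.9)) foot z 5.866695156366461
M (array([ 0.2, 92.4]), array([10. , 44.4]), np.float32(-0.19), 4222, np.float64(92.4))
edge z 15 x -2.0 2.3 y 37.9 28
edge z 27 x -1.9 2.2 y 38.1 42
edge z 39 x -1.8 2.1 y 38.1 46
edge z 51 x -2.1 2.4 y 38.1 59
edge z 63 x -2.4 2.3 y 38.1 74
edge z 75 x -2.6 2.5 y 38.0 111
edge z 87 x -2.6 2.4 y 37.8 17
```

>>> drive_tool([
  {"claw": 0.0, "dx": 0, "dy": -0.0003, "dz": 0.001, "wx": 0, "wy": 0, "wz": 0},
  {"claw": 0.0, "dx": 0, "dy": 0, "dz": 0.001, "wx": 0, "wy": 0, "wz": 0},
  {"claw": 0.0, "dx": 0, "dy": 0, "dz": 0.001, "wx": 0, "wy": 0, "wz": 0},
], newtons=55)

```text
t: 14.32
eef_pos: [0.506, 0.0668, 0.0851]
tool_rot: [-0.0, 0.734, 0.679, 0.001]
contact_force: [-3.3, -0.7, 17.7]
gripper_width: 0.107
grasp_force: 57.2
```

```bash
python3 m.py
```

```text
t 14.32 p [506.   66.8  85.1] yawY -4.45 zax [ 0.001   0.0011 -1.    ] F [-3.3 -0.7 17.7] w 0.107 g 57.2
bar in clip (array([0.3, 0.5]), array([ 9.8, 60.2]), np.float32(-0.05), 2789, np.float64(93.2)) foot z 3.1745995247454033
M (array([ 0.2, 92. ]), array([10.1, 43.6]), np.float32(0.01), 4340, np.float64(92.4))
edge z 14 x -1.9 2.3 y 38.0 30
edge z 26 x -1.9 2.2 y 38.1 42
edge z 38 x -1.8 2.1 y 38.2 47
edge z 50 x -2.1 2.5 y 38.1 61
edge z 62 x -2.4 2.3 y 38.1 81
edge z 74 x -2.6 2.6 y 38.0 116
```

The holder's top is 0.8 mm above the seated neighbour's. I'll use half-millimetre steps now.

>>> drive_tool([
  {"claw": 0.0, "dx": 0, "dy": 0, "dz": 0.0005, "wx": 0, "wy": 0, "wz": 0},
  {"claw": 0.0, "dx": 0, "dy": 0, "dz": 0.0003, "wx": 0, "wy": 0, "wz": 0},
], newtons=55)

```text
t: 14.62
eef_pos: [0.506, 0.0668, 0.0844]
tool_rot: [-0.0, 0.734, 0.679, 0.001]
contact_force: [-3.8, -0.5, 18.2]
gripper_width: 0.107
grasp_force: 57.3
```

>>> drive_tool([
  {"claw": 0.0, "dx": 0, "dy": 0, "dz": 0.0003, "wx": 0, "wy": 0, "wz": 0},
], newtons=55)

```text
t: 14.75
eef_pos: [0.506, 0.0668, 0.0842]
tool_rot: [-0.0, 0.734, 0.679, 0.001]
contact_force: [-2.9, 0.6, 20.2]
gripper_width: 0.105
grasp_force: 57.6
```

```bash
python3 m.py | head -3
```

```text
t 14.75 p [506.   66.8  84.2] yawY -4.45 zax [ 0.001   0.0013 -1.    ] F [-2.9  0.6 20.2] w 0.105 g 57.6
bar in clip (array([0.4, 0.9]), array([ 9.8, 59.4]), np.float32(-0.02), 2797, np.float64(92.3)) foot z 2.244791678926532
M (array([ 0.2, 91.6]), array([10.1, 43.4]), np.float32(0.14), 4396, np.float64(92.3))
```

>>> drive_tool([
  {"claw": 0.0, "dx": 0, "dy": 0, "dz": 0.0003, "wx": 0, "wy": 0, "wz": 0},
  {"claw": 0.0, "dx": 0, "dy": 0, "dz": 0, "wx": 0, "wy": 0, "wz": 0},
], newtons=55)

```text
t: 15.05
eef_pos: [0.5061, 0.0668, 0.0841]
tool_rot: [-0.0, 0.734, 0.679, 0.001]
contact_force: [-4.7, -0.5, 22.6]
gripper_width: 0.106
grasp_force: 57.8
```

```bash
for i in 1 2 3; do python3 m.py | head -3; done; python3 -c "
from h import *
s,d,_=shot('scene'); cv2.imwrite('pics/fin.png',cv2.resize(s[130:270,190:350],None,fx=4,fy=4,interpolation=cv2.INTER_CUBIC)[...,::-1])"
```

```text
t 15.05 p [506.1  66.8  84.1] yawY -4.45 zax [ 0.0011  0.0015 -1.    ] F [-4.7 -0.5 22.6] w 0.106 g 57.8
bar in clip (array([0.5, 0.7]), array([ 9.8, 60.4]), np.float32(-0.26), 2801, np.float64(92.2)) foot z 2.2120573743800804
M (array([ 0.2, 91.7]), array([10.1, 43.7]), np.float32(0.06), 4392, np.float64(92.4))
t 15.1 p [506.1  66.8  84.1] yawY -4.45 zax [ 0.0011  0.0015 -1.    ] F [-3.8 -0.4 22.3] w 0.104 g 57.8
bar in clip (array([0.4, 0.5]), array([ 9.8, 60. ]), np.float32(-0.1), 2795, np.float64(92.3)) foot z 2.22225927359392
M (array([ 0.2, 91.7]), array([10.1, 43.8]), np.float32(0.03), 4400, np.float64(92.3))
t 15.15 p [506.1  66.8  84.1] yawY -4.45 zax [ 0.0011  0.0015 -1.    ] F [-4.2 -0.1 21.5] w 0.106 g 57.8
bar in clip (array([0.4, 0.7]), array([ 9.8, 60.3]), np.float32(-0.04), 2807, np.float64(92.3)) foot z 2.2214217472130713
M (array([ 0.2, 91.8]), array([10.1, 43.9]), np.float32(-0.02), 4402, np.float64(92.3))
```

View pics/fin.png

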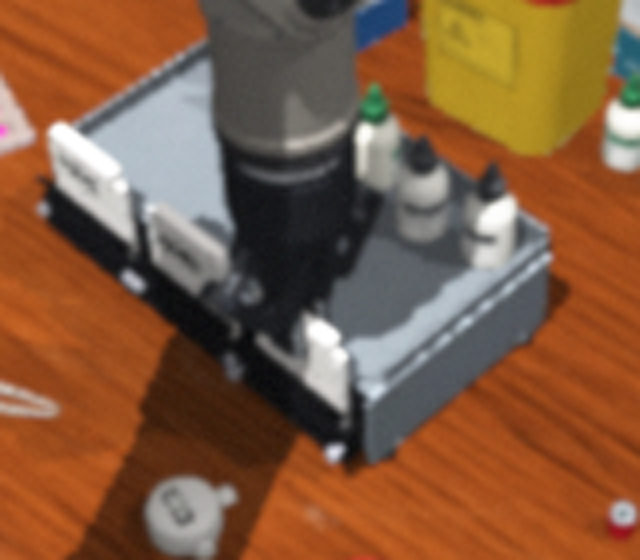

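The holder is seated in the right clip, level with its neighbours at 92.3 mm. The last step raised the push from 20 to 22 N with almost no travel, so it is on the stop. The bottles and other things are where they were, so I'm handing in.

```bash
python3 -c "
from station import *
print(hand_in())"
```

```text
the job is handed in; nothing more can be done
None
```

The spare holder is in the empty right-hand clip, label facing out, pressed home against the cushion stop with about 22 N and still gripped; the job was handed in at about 15 s.

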